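# Set the departure on the model railway's control boxes

### The job

Set up a departure on the model railway: with a fingertip from above, lightly press the black key of the points box (the one with the forked rails) fully down, then the key of the signal box (semaphore signal), then the key of the train box (little locomotive); each key stays down by itself. Press gently, never hard, keep to that order, and leave the lamp box's key (street lamp) up. Do not lift, tip or push the boxes about or disturb anything else on the table.

Things in the scene. Friction and masses are not known exactly. Their poses are not given: they have to be found in the camera images.
- points_box: points box: a loose plywood control box of 0.45 kg (it may differ by a third), 120 x 66 mm and 38 mm high, standing on the table; on its lid a black round key towards the box's -x end and behind it, towards +x, a fork of steel rails (one rail running from the key and splitting into two, flat, 6 mm high). Origin: centre of the underside; x along the length, z up. The key's centre is at x = -34 mm, y = 0
- points_key_top (a point): centre of the top of the points box's key, a black round plunger 26 mm across that stands 18 mm proud of the lid (56 mm above the table) when up; z up; moves with the key
- points_key (a joint): key of the points box, m: 0 = up, 0.008 = fully down. Pushed straight down it starts to move at about 3 N and is fully down at about 6 N, then its cap gives another 8 mm against a spring (about 1.3 N per mm) and comes back; let go, the key stays down
- signal_box: signal box: a loose plywood control box of 0.45 kg (it may differ by a third), 120 x 66 mm and 38 mm high, standing on the table; on its lid a black round key towards the box's -x end and behind it, towards +x, a small semaphore signal (thin post 56 mm high with a flat white arm sticking out to one side near its top). Origin: centre of the underside; x along the length, z up. The key's centre is at x = -34 mm, y = 0
- signal_key_top (a point): centre of the top of the signal box's key, a black round plunger 26 mm across that stands 18 mm proud of the lid (56 mm above the table) when up; z up; moves with the key
- signal_key (a joint): key of the signal box, m: 0 = up, 0.008 = fully down. Pushed straight down it starts to move at about 3 N and is fully down at about 6 N, then its cap gives another 8 mm against a spring (about 1.3 N per mm) and comes back; let go, the key stays down
- train_box: train box: a loose plywood control box of 0.45 kg (it may differ by a third), 120 x 66 mm and 38 mm high, standing on the table; on its lid a black round key towards the box's -x end and behind it, towards +x, a little dark locomotive on a short straight track (48 mm long, 24 mm wide, 40 mm high). Origin: centre of the underside; x along the length, z up. The key's centre is at x = -34 mm, y = 0
- train_key_top (a point): centre of the top of the train box's key, a black round plunger 26 mm across that stands 18 mm proud of the lid (56 mm above the table) when up; z up; moves with the key
- train_key (a joint): key of the train box, m: 0 = up, 0.008 = fully down. Pushed straight down it starts to move at about 3 N and is fully down at about 6 N, then its cap gives another 8 mm against a spring (about 1.3 N per mm) and comes back; let go, the key stays down
- lamp_box: lamp box: a loose plywood control box of 0.45 kg (it may differ by a third), 120 x 66 mm and 38 mm high, standing on the table; on its lid a black round key towards the box's -x end and behind it, towards +x, a small street lamp (thin post with a round white shade 38 mm across, 55 mm high). Origin: centre of the underside; x along the length, z up. The key's centre is at x = -34 mm, y = 0
- lamp_key_top (a point): centre of the top of the lamp box's key, a black round plunger 26 mm across that stands 18 mm proud of the lid (56 mm above the table) when up; z up; moves with the key
- lamp_key (a joint): key of the lamp box, m: 0 = up, 0.008 = fully down. Pushed straight down it starts to move at about 3 N and is fully down at about 6 N, then its cap gives another 8 mm against a spring (about 1.3 N per mm) and comes back; let go, the key stays down
- bottle: amber drinks bottle, 64 mm across, 215 mm tall; loose bystander; origin at the centre of its underside
- glue_jar: white jar, 52 mm across, 62 mm tall; loose bystander; origin at the centre of its underside
- screwdriver: screwdriver lying down, 170 mm long; loose bystander; origin at the middle of its length, about
- spool: empty plastic spool standing on its flange, 56 mm across, 30 mm tall; loose bystander; origin at the centre of its underside
- hut: model house 80 x 57 mm, 66 mm tall; loose bystander; origin at the centre of its underside
- parts_dish: shallow white dish, 84 mm across, 22 mm tall; loose bystander; origin at the centre of its underside
- sanding_block: cork sanding block, 90 x 45 x 28 mm; loose bystander; origin at the centre of its underside
There are look-alikes about, which are no part of the job. Leave any blue look-alike of the signal_box alone.

How it is judged:
By the outcome, as a careful person would: the job done as asked, in the order asked, and still so for the second after the job is handed in, with the robot touching nothing.
It also fails if it takes over 58 s, if anything falls off the work surface, if the arm or the gripper's body presses on something with over 40 N, if the wrist force passes 120 N, or if a joint passes its speed limit or range.

### The arm

A 7-joint arm with a two-finger parallel gripper is mounted at the origin on the work surface. World frame = base frame: x ahead of the robot, y to its left, z up, the work surface at z = 0. Lengths are in m, angles in rad, forces in N, time in s.
With the tool pointing down it reaches from about 0.4 to 0.875 m from the base axis. Payload 19.3 kg.
Tool frame: the origin (TCP) lies midway between the tips of the shut fingers; the grasp point (between the pads) lies 19 mm behind it (tcp_to_grasp is the z of the grasp point in the tool frame, in m); z points along the fingers, y is the line along which they close (so a half turn about z gives the same grasp; the last joint's range is limited). The gripper opens to 85 mm and grips with 20 to 120 N. Pads are 22 mm wide; open, the fingers measure 114 mm over their backs; the gripper's body (76 mm by 85 mm) begins 54 mm behind the grasp point. The pads swing forward as they close: fully open they stand 13 mm farther back than shut.
Start: joints at [1.183, 0.521, -0.036, 1.599, 0.021, 1.021, -0.113], TCP at [0.195, -0.594, 0.231] pointing down, gripper open.
Joint ranges: [-2.91, 2.91], [-0.3, 2.13], [-1.5, 1.42], [0.17, 2.43], [-1.26, 4.41], [0.16, 1.93], [-2.52, 2.52]. Speed limits (rad/s): [1.89, 1.89, 2.39, 2.39, 3.01, 3.01, 3.01].

### API

Orientations are given as [roll, pitch, yaw] about the fixed x, y, z axes, in that order (R = Rz(yaw) Ry(pitch) Rx(roll)).
In Python, from workcell import * gives the robot as it stands.
- The arm moves only by the tool send_rows, never from a script. Its argument "increments" is a list of rows, each a list of 3 entries, a list of its own where there are three numbers: the shift along the tool's x, y, z in mm, then the turn, a rotation vector about the tool's x, y, z in degrees, then the gripper's target within -1 to 1 (fully open at 1, half-way at 0, shut at -1). In form: [[[x, y, z], [wx, wy, wz], grip], ...]. A call has 1 to 10 rows; each row is the pose to reach, as a shift and turn from the pose commanded when the call began, along the tool's axes at that moment; what a row does not reach only later rows make up. A row lasts 1/10 s, in which the tool goes at most 50 mm and 8.59 degrees, less where a joint would pass 70% of its speed; a pose out of reach is approached as far as the arm can. A call with a gripper value outside its range is refused whole. The fingers move at their own pace and stop on an object; "newtons" is the grip in N (left out, the last holds). Time passes only in rows, so rows that repeat a pose let the fingers close. It gives the time, the measured TCP pose, the force, the opening and the grip force at its end, in the units of the state.
- observe(): the state, without advancing time (a new reading comes with each control period).
- grab_frame(name): name is "scene" or "top"; returns the picture (480x640x3 uint8, blue, green, red); there is no depth.
- camera_params(name): a dict with "fovy" (degrees; the focal length in pixels is half the picture's height over the tangent of half this angle, whatever the lens; pixels are square), "cx", "cy" (the principal point, pixels), "extrinsics" (4x4, takes a point from world to camera coordinates). Camera axes: x right, y down, z forward; pixel columns grow to the right and rows downward; lengths in m; the calibration is good to about 2 mm. A picture is of the moment at which its call begins. camera_params takes no time and is no camera call.
- job_done(): hands the job in; it is judged then, once.
The state is a dict: "clock": time; "qpos": joint angles; "qd": joint speeds; "joint_efforts": joint torques, N m; "position": TCP position; "tool_rot": TCP orientation; "force": force on the tool from outside, world axes, zero at the start; "moment": the same for the moment, N m; "grip_width": finger opening in m; "finger_force": force on a finger pad.
Only numpy, scipy, OpenCV 4.12 (cv2) and the standard library are available. Lean on these libraries where they do the work, as an engineer would, in place of code of your own. Each camera call takes 0.05 s, during which the arm holds its last target. There are 200 camera calls.

## Working session

There is one attempt and no reset: what is moved stays moved. The work goes in short steps, Python scripts to look and compute and a tool call to move; the robot and the scene stay as the last step left them, time stands still between calls to the robot, and variables do not carry over. Pictures are saved under pics/ and viewed, at most 10 in all, crops included, and the job is handed in when it is done.

Besides the shell and the picture viewer there is one more tool, called after "Request:" by a JSON object that holds its "op" and its "data", one argument or row to a line. send_rows: Moves the arm, as the interface text tells. Its arguments: {"type":"object","properties":{"increments":{"type":"array"},"newtons":{"type":"number"}},"required":["increments"]}

```bash
mkdir -p pics
python3 - <<'E'
from workcell import *
import cv2
for n in("scene","top"):
    cv2.imwrite(f"pics/{n}0.png",grab_frame(n)); p=camera_params(n); print(n,p)
s=observe();print(s["clock"],s["position"],s["tool_rot"],s["force"],s["grip_width"])
E
```

```text
scene {'fovy': 53.84605111421263, 'cx': 321.64832634444775, 'cy': 245.08383942025716, 'extrinsics': array([[ 0.64396962,  0.76482552, -0.01857551, -0.1550059 ],
       [ 0.51667327, -0.45267996, -0.72672524, -0.26856347],
       [-0.56422678,  0.45839151, -0.68667705,  1.53962468],
       [ 0.        ,  0.        ,  0.        ,  1.        ]])}
top {'fovy': 42.6920630195204, 'cx': 311.817510813946, 'cy': 243.23459571412818, 'extrinsics': array([[-0.01059953, -0.99992694,  0.00581101, -0.18668006],
       [-0.99783107,  0.01019939, -0.06503182,  0.44308798],
       [ 0.0649678 , -0.00648772, -0.99786627,  1.54497489],
       [ 0.        ,  0.        ,  0.        ,  1.        ]])}
0.1 [ 0.19518838 -0.59343051  0.23079317] [-3.14060834e+00  7.43203722e-05  3.17811878e-01] [ 0.40533955 -0.30640656 -0.09044291] 0.08545820376678696
```

View pics/top0.png

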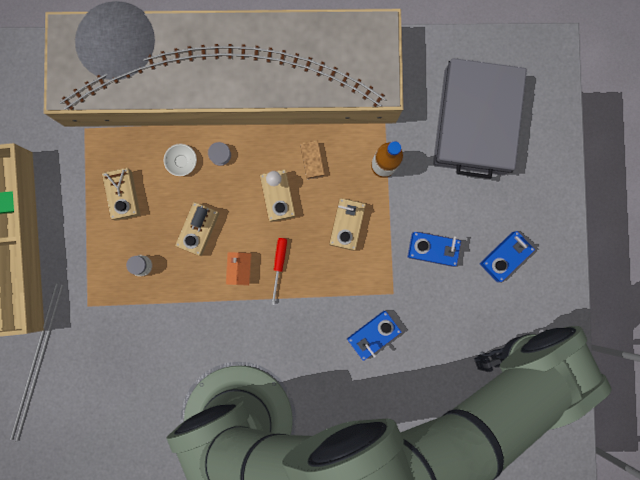

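View pics/scene0.png

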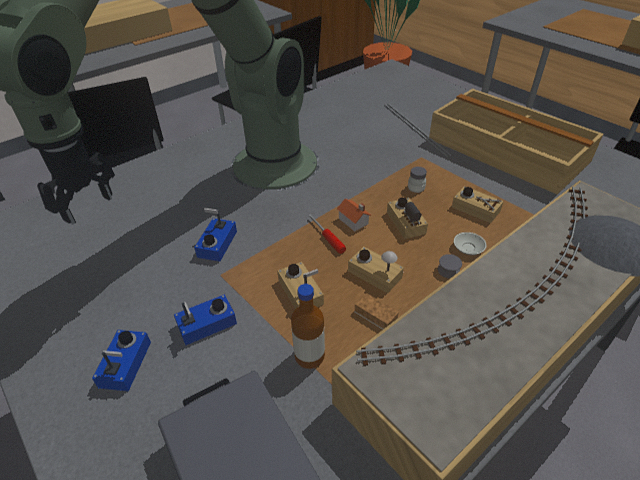

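The top view shows the keys of points (121,206), train (191,240), lamp (281,208) and signal (346,237). In the scene view they are at (468,192), (406,202), (364,256) and (293,270). The blue boxes are look-alikes.

```bash
cat > h.py <<'E'
from workcell import *
import cv2, numpy as np
def ray(n,u,v):
    p=camera_params(n); f=240/np.tan(np.radians(p["fovy"]/2)); E=p["extrinsics"]
    R=E[:3,:3]; return -R.T@E[:3,3], R.T@np.array([(u-p["cx"])/f,(v-p["cy"])/f,1])
def plane(n,u,v,z):
    o,d=ray(n,u,v); return o+d*(z-o[2])/d[2]
def tri(u1,u2):
    (o1,d1),(o2,d2)=ray("top",*u1),ray("scene",*u2)
    s=np.linalg.lstsq(np.c_[d1,-d2],o2-o1,rcond=None)[0]
    a,b=o1+s[0]*d1,o2+s[1]*d2; return (a+b)/2,np.linalg.norm(a-b)
def blob(img,u,v,w=12,t=60):
    c=img[v-w:v+w,u-w:u+w].max(2); m=(c<t).astype(np.uint8)
    n,l,st,ce=cv2.connectedComponentsWithStats(m)
    k=min(range(1,n),key=lambda i:np.hypot(*(ce[i]-w))-0.1*st[i,4])
    return ce[k]+[u-w,v-w],st[k]
E
python3 - <<'E'
from h import *
T=cv2.imread("pics/top0.png");S=cv2.imread("pics/scene0.png")
K=dict(points=((121,206),(468,192)),train=((191,240),(406,202)),lamp=((281,208),(364,256)),signal=((346,237),(293,270)))
tiles=[]
for k,(a,b) in K.items():
    (ca,sa),(cb,sb)=blob(T,*a,t=45),blob(S,*b,t=45)
    p,e=tri(ca,cb)
    print(k,ca.round(1),sa,cb.round(1),sb,"tri",p.round(4),round(e,4),"pl",plane("top",*ca,.054).round(4),plane("scene",*cb,.052).round(4))
    row=[cv2.resize(i[y-24:y+24,x-24:x+24],(290,290),interpolation=0) for i,(x,y) in((T,a),(S,b))]
    tiles.append(cv2.hconcat(row))
g=cv2.vconcat([cv2.hconcat([tiles[0],tiles[1]]),cv2.hconcat([tiles[2],tiles[3]])])
cv2.imwrite("pics/crops.png",cv2.resize(g,(800,400)))
for n,uv in(("glue/hutroof",(240,268)),("bottle cap",(394,149))): print(n,plane("top",*uv,.06 if 'g'==n[0] else .215))
E
```

```text
points [120.7 205.4] [ 7  7 10 10 69] [467.5 191.4] [ 7  7 10 10 67] tri [0.5399 0.2863 0.0443] 0.0029 pl [0.5376 0.2823 0.054 ] [0.546  0.2783 0.052 ]
train [190.4 240.2] [ 7  8 10  9 68] [403.3 204.1] [ 4  8 14 16 88] tri [0.4525 0.1148 0.0368] 0.006 pl [0.4492 0.1092 0.054 ] [0.4662 0.1022 0.052 ]
lamp [279.7 207.1] [ 7  7  9  9 64] [364.2 254.7] [ 7  6 11 11 77] tri [ 0.5318 -0.1103  0.0444] 0.004 pl [ 0.5293 -0.1123  0.054 ] [ 0.5383 -0.1142  0.052 ]
signal [344.7 236.3] [ 7  7  9  9 66] [293.2 269.5] [ 8  6 10 12 93] tri [ 0.4568 -0.2719  0.0443] 0.0037 pl [ 0.455  -0.2728  0.054 ] [ 0.464  -0.2745  0.052 ]
glue/hutroof [ 0.37898074 -0.01378319  0.06      ]
bottle cap [ 0.63753665 -0.37612883  0.215     ]
```

View pics/crops.png

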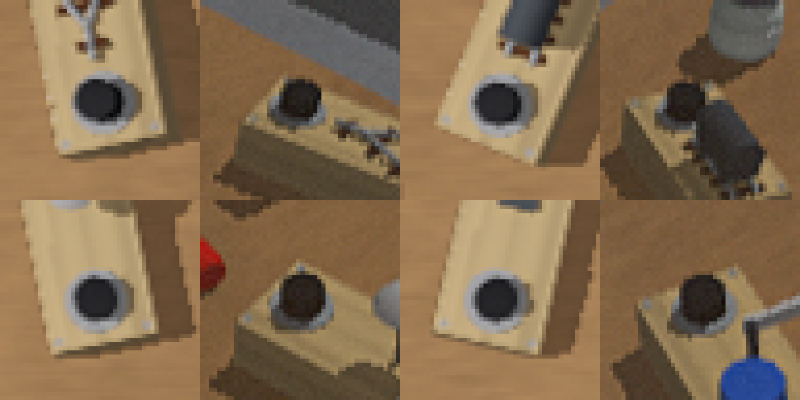

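Request:
{"op": "send_rows", "data": {
  "increments": [
    [[40,-29,0],[0,0,2],-1],
    [[80,-58,0],[0,0,5],-1],
    [[120,-87,0],[0,0,8],-1],
    [[160,-116,0],[0,0,10],-1],
    [[200,-145,0],[0,0,12],-1],
    [[240,-174,0],[0,0,14],-1],
    [[280,-203,0],[0,0,16],-1],
    [[320,-232,0],[0,0,18.2],-1],
    [[360,-260,0],[0,0,18.2],-1],
    [[393,-284,0],[0,0,18.2],-1]
  ],
  "newtons": 20
}}

```text
clock: 1.1
position: [0.4811, -0.1986, 0.2313]
tool_rot: [-3.141, -0.0, 0.001]
force: [0.3, -0.8, 0.3]
grip_width: 0.0001
finger_force: 0.0
```

Request:
{"op": "send_rows", "data": {
  "increments": [
    [[6,-48,0],[0,0,0],-1],
    [[12,-96,0],[0,0,0],-1],
    [[18,-144,0],[0,0,0],-1],
    [[24,-192,0],[0,0,0],-1],
    [[30,-240,0],[0,0,0],-1],
    [[36,-288,0],[0,0,0],-1],
    [[42,-336,0],[0,0,0],-1],
    [[48,-384,0],[0,0,0],-1],
    [[54,-432,0],[0,0,0],-1],
    [[57,-480,0],[0,0,0],-1]
  ]
}}

```text
clock: 2.1
position: [0.5368, 0.2807, 0.2311]
tool_rot: [3.141, 0.0, -0.0]
force: [1.1, -0.8, 0.3]
grip_width: -0.0002
finger_force: 0.0
```

Request:
{"op": "send_rows", "data": {
  "increments": [
    [[0,0,40],[0,0,0],-1],
    [[0,0,80],[0,0,0],-1],
    [[0,0,120],[0,0,0],-1],
    [[0,0,140],[0,0,0],-1],
    [[0,0,150],[0,0,0],-1],
    [[0,0,155],[0,0,0],-1],
    [[0,0,155],[0,0,0],-1],
    [[0,0,155],[0,0,0],-1]
  ]
}}

```text
clock: 2.9
position: [0.5373, 0.2792, 0.0774]
tool_rot: [-3.141, -0.001, -0.0]
force: [0.7, 0.1, 0.6]
grip_width: -0.0001
finger_force: 0.0
```

Run:
```python
from h import *
T=grab_frame("top");S=grab_frame("scene");s=observe();print(s["clock"],s["position"],s["tool_rot"],s["force"],s["qpos"])
g=cv2.hconcat([cv2.resize(T[160:250,75:165],(400,400),interpolation=0),cv2.resize(S[140:230,420:510],(400,400),interpolation=0)])
cv2.imwrite("pics/near1.png",g)
```

```text
3.0 [0.53734286 0.27910777 0.07738015] [-3.14080710e+00 -1.41255834e-03 -1.60748775e-05] [-0.05539425 -0.25884587 -0.55526268] [-0.43127915  0.6903218  -0.21260047  1.76091084  0.20769133  0.71061392
 -2.32518706]
```

View pics/near1.png

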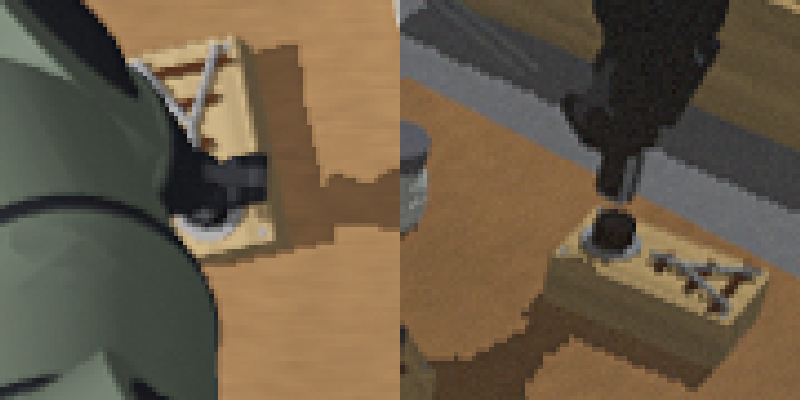

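The tip is right above the points key (scene pixel about 468,188); I'll check the offset numerically.

Run:
```python
from h import *
p=camera_params("scene");f=240/np.tan(np.radians(p["fovy"]/2));c=p["extrinsics"]@[.5373,.2791,.0774,1]
print(c[:2]/c[2]*f+[p["cx"],p["cy"]], plane("scene",468.2,188.4,.056))
T=cv2.imread("pics/top0.png")
for k,u in dict(points=(120.7,205.4),train=(190.4,240.2),signal=(344.7,236.3)).items(): print(k,plane("top",*u,.056))
```

```text
[466.90407016 182.53517449] [0.54132354 0.28626262 0.056     ]
points [0.53726375 0.28168716 0.056     ]
train [0.44903014 0.10893517 0.056     ]
signal [ 0.45482092 -0.27260583  0.056     ]
```

Request:
{"op": "send_rows", "data": {
  "increments": [
    [[0,-4,0],[0,0,0],-1],
    [[0,-4,6],[0,0,0],-1],
    [[0,-4,12],[0,0,0],-1],
    [[0,-4,17],[0,0,0],-1],
    [[0,-4,19],[0,0,0],-1],
    [[0,-4,21],[0,0,0],-1],
    [[0,-4,22],[0,0,0],-1],
    [[0,-4,23],[0,0,0],-1],
    [[0,-4,24],[0,0,0],-1],
    [[0,-4,24],[0,0,0],-1]
  ]
}}

```text
clock: 4.0
position: [0.5369, 0.2829, 0.0523]
tool_rot: [-3.141, -0.0, 0.0]
force: [0.5, -0.2, 0.3]
grip_width: -0.0002
finger_force: 0.0
```

Request:
{"op": "send_rows", "data": {
  "increments": [
    [[0,0,1],[0,0,0],-1],
    [[0,0,2],[0,0,0],-1],
    [[0,0,2],[0,0,0],-1]
  ]
}}

```text
clock: 4.3
position: [0.5369, 0.2829, 0.0503]
tool_rot: [-3.141, -0.0, 0.0]
force: [-0.2, 0.4, 0.8]
grip_width: 0.0001
finger_force: 0.5
```

Run:
```python
from h import *
S=grab_frame("scene");s=observe();print(s["clock"],s["position"],s["force"],s["moment"])
cv2.imwrite("pics/near2.png",cv2.resize(S[150:220,435:505],(560,560),interpolation=0))
```

```text
4.35 [0.53691409 0.28294161 0.05023964] [0.44608839 0.35588395 1.39733504] [-0.05698637 -0.05175135 -0.03649566]
```

View pics/near2.png

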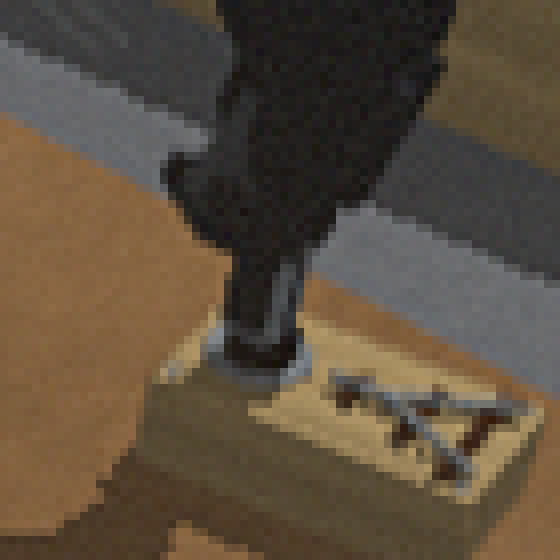

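The fingertip is centred on the key at contact (around 262,345 in the crop), with about 1.4 N on it. I'll continue in small steps.

Request:
{"op": "send_rows", "data": {
  "increments": [
    [[0,0,1],[0,0,0],-1],
    [[0,0,2],[0,0,0],-1],
    [[0,0,2],[0,0,0],-1]
  ]
}}

```text
clock: 4.65
position: [0.5369, 0.2829, 0.0482]
tool_rot: [-3.141, -0.0, 0.0]
force: [0.7, 0.1, 1.9]
grip_width: 0.0001
finger_force: 0.6
```

Request:
{"op": "send_rows", "data": {
  "increments": [
    [[0,0,1],[0,0,0],-1],
    [[0,0,2],[0,0,0],-1],
    [[0,0,2],[0,0,0],-1]
  ]
}}

```text
clock: 4.95
position: [0.5369, 0.283, 0.0464]
tool_rot: [-3.141, -0.0, 0.0]
force: [-1.3, -0.5, 8.1]
grip_width: -0.0005
finger_force: 4.1
```

Request:
{"op": "send_rows", "data": {
  "increments": [
    [[0,0,1],[0,0,0],-1],
    [[0,0,2],[0,0,0],-1],
    [[0,0,2],[0,0,0],-1]
  ]
}}

```text
clock: 5.25
position: [0.537, 0.2829, 0.0446]
tool_rot: [-3.141, -0.0, 0.0]
force: [-1.1, -0.6, 9.9]
grip_width: -0.0
finger_force: 5.3
```

Request:
{"op": "send_rows", "data": {
  "increments": [
    [[0,0,-5],[0,0,0],-1],
    [[0,0,-15],[0,0,0],-1],
    [[0,0,-50],[0,0,0],-1],
    [[0,0,-95],[0,0,0],-1],
    [[0,0,-130],[0,0,0],-1],
    [[0,0,-130],[0,0,0],-1]
  ]
}}

```text
clock: 5.85
position: [0.5386, 0.284, 0.1795]
tool_rot: [-3.138, -0.006, -0.0]
force: [0.5, 0.6, -1.1]
grip_width: 0.0
finger_force: 0.0
```

Request:
{"op": "send_rows", "data": {
  "increments": [
    [[-7,48,0],[0,0,0],-1],
    [[-14,96,0],[0,0,0],-1],
    [[-21,144,0],[0,0,0],-1],
    [[-28,192,0],[0,0,0],-1],
    [[-35,240,0],[0,0,0],-1],
    [[-42,288,0],[0,0,0],-1],
    [[-49,336,0],[0,0,0],-1],
    [[-56,384,0],[0,0,0],-1],
    [[-63,432,0],[0,0,0],-1],
    [[-70,480,0],[0,0,0],-1]
  ]
}}

```text
clock: 6.85
position: [0.4661, -0.1989, 0.1744]
tool_rot: [-3.141, 0.0, 0.0]
force: [1.6, -0.8, 0.2]
grip_width: -0.0001
finger_force: 0.0
```

Request:
{"op": "send_rows", "data": {
  "increments": [
    [[-6,38,0],[0,0,0],-1],
    [[-12,76,0],[0,0,0],-1],
    [[-12,76,0],[0,0,0],-1],
    [[-12,76,0],[0,0,0],-1],
    [[-12,76,0],[0,0,0],-1]
  ]
}}

```text
clock: 7.35
position: [0.455, -0.2722, 0.1742]
tool_rot: [-3.141, 0.0, 0.001]
force: [0.6, -0.8, 0.2]
grip_width: 0.0004
finger_force: 0.0
```

Run:
```python
from h import *
T=grab_frame("top");S=grab_frame("scene");s=observe();print(s["clock"],s["position"],s["tool_rot"],s["force"],s["qpos"])
S0=cv2.imread("pics/scene0.png")
r=lambda i:cv2.resize(i[160:230,435:505],(400,400),interpolation=0)
cv2.imwrite("pics/chk1.png",cv2.hconcat([r(S0),r(S)]))
```

```text
7.45 [ 0.45517811 -0.27206687  0.1743301 ] [-3.14124705e+00  3.25376867e-05  1.75478161e-03] [-0.01076609 -0.01057161  0.07881457] [ 0.54897661  0.44835849 -0.1614324   1.89984572  0.09676207  0.80098982
 -1.23324437]
```

View pics/chk1.png

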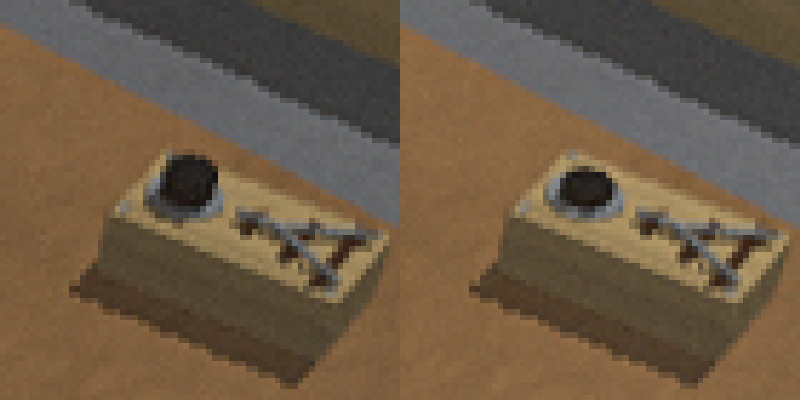

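The points key is down (key at crop 588,188, against 188,182 standing up before) and the box hasn't moved. Next is the signal key.

Request:
{"op": "send_rows", "data": {
  "increments": [
    [[0,0,40],[0,0,0],-1],
    [[0,0,80],[0,0,0],-1],
    [[0,0,105],[0,0,0],-1],
    [[0,0,115],[0,0,0],-1],
    [[0,0,117],[0,0,0],-1],
    [[0,0,119],[0,0,0],-1],
    [[0,0,121],[0,0,0],-1],
    [[0,0,122],[0,0,0],-1],
    [[0,0,123],[0,0,0],-1],
    [[0,0,123],[0,0,0],-1]
  ]
}}

```text
clock: 8.45
position: [0.4555, -0.2733, 0.0517]
tool_rot: [3.141, -0.001, 0.0]
force: [2.3, 1.8, 2.9]
grip_width: 0.0002
finger_force: 1.9
```

Request:
{"op": "send_rows", "data": {
  "increments": [
    [[0,0,1],[0,0,0],-1],
    [[0,0,2],[0,0,0],-1],
    [[0,0,3],[0,0,0],-1],
    [[0,0,3],[0,0,0],-1]
  ]
}}

```text
clock: 8.85
position: [0.4549, -0.2732, 0.0482]
tool_rot: [3.141, -0.0, 0.0]
force: [2.6, 0.0, 2.9]
grip_width: 0.0003
finger_force: 1.5
```

Request:
{"op": "send_rows", "data": {
  "increments": [
    [[0,0,1],[0,0,0],-1],
    [[0,0,2],[0,0,0],-1],
    [[0,0,3],[0,0,0],-1],
    [[0,0,3],[0,0,0],-1]
  ]
}}

```text
clock: 9.25
position: [0.4549, -0.2733, 0.0454]
tool_rot: [3.141, -0.0, -0.0]
force: [1.2, 1.4, 9.0]
grip_width: -0.0001
finger_force: 4.7
```

Request:
{"op": "send_rows", "data": {
  "increments": [
    [[0,0,-5],[0,0,0],-1],
    [[0,0,-15],[0,0,0],-1],
    [[0,0,-50],[0,0,0],-1],
    [[0,0,-95],[0,0,0],-1],
    [[0,0,-130],[0,0,0],-1],
    [[0,0,-130],[0,0,0],-1]
  ]
}}

```text
clock: 9.85
position: [0.456, -0.2741, 0.1799]
tool_rot: [3.139, -0.005, -0.0]
force: [-0.1, -0.8, -0.1]
grip_width: 0.0001
finger_force: 0.0
```

Request:
{"op": "send_rows", "data": {
  "increments": [
    [[-1,-45,0],[0,0,0],-1],
    [[-2,-90,0],[0,0,0],-1],
    [[-3,-135,0],[0,0,0],-1],
    [[-4,-180,0],[0,0,0],-1],
    [[-5,-225,0],[0,0,0],-1],
    [[-6,-270,0],[0,0,0],-1],
    [[-6,-315,0],[0,0,0],-1],
    [[-6,-360,0],[0,0,0],-1],
    [[-6,-382,0],[0,0,0],-1],
    [[-6,-382,0],[0,0,0],-1]
  ]
}}

```text
clock: 10.85
position: [0.4481, 0.1118, 0.1752]
tool_rot: [-3.141, 0.001, 0.005]
force: [-0.5, 0.0, -0.1]
grip_width: 0.0003
finger_force: 0.0
```

Run:
```python
from h import *
T=grab_frame("top");S=grab_frame("scene");s=observe();print(s["clock"],s["position"],s["tool_rot"],s["force"])
S0=cv2.imread("pics/scene0.png")
r=lambda i:cv2.resize(i[235:305,260:330],(400,400),interpolation=0)
cv2.imwrite("pics/chk2.png",cv2.hconcat([r(S0),r(S)]))
```

```text
10.95 [0.44828805 0.10851197 0.17510594] [3.14087057e+00 1.04937889e-03 7.92001470e-04] [-0.22246741 -0.7440517   0.29594898]
```

View pics/chk2.png

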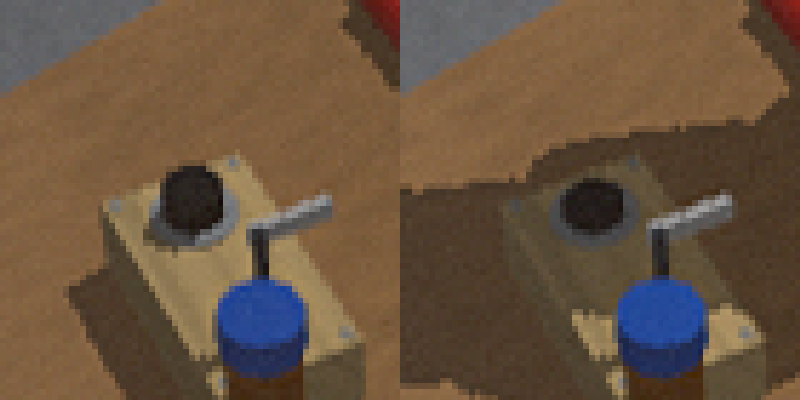

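The signal key is down (crop 592,208) and its box is unmoved. Now the train key.

Request:
{"op": "send_rows", "data": {
  "increments": [
    [[0,0,40],[0,0,0],-1],
    [[0,0,80],[0,0,0],-1],
    [[0,0,105],[0,0,0],-1],
    [[0,0,115],[0,0,0],-1],
    [[0,0,117],[0,0,0],-1],
    [[0,0,119],[0,0,0],-1],
    [[0,0,121],[0,0,0],-1],
    [[0,0,122],[0,0,0],-1],
    [[0,0,123],[0,0,0],-1],
    [[0,0,123],[0,0,0],-1]
  ]
}}

```text
clock: 11.95
position: [0.4493, 0.1089, 0.0527]
tool_rot: [-3.141, -0.001, -0.0]
force: [2.0, -1.6, 3.5]
grip_width: -0.0
finger_force: 1.7
```

Request:
{"op": "send_rows", "data": {
  "increments": [
    [[0,0,1],[0,0,0],-1],
    [[0,0,2],[0,0,0],-1],
    [[0,0,3],[0,0,0],-1],
    [[0,0,3],[0,0,0],-1]
  ]
}}

```text
clock: 12.35
position: [0.4488, 0.109, 0.0492]
tool_rot: [-3.141, 0.0, 0.0]
force: [0.9, 0.2, 1.5]
grip_width: 0.0
finger_force: 1.1
```

Request:
{"op": "send_rows", "data": {
  "increments": [
    [[0,0,1],[0,0,0],-1],
    [[0,0,2],[0,0,0],-1],
    [[0,0,3],[0,0,0],-1],
    [[0,0,3],[0,0,0],-1]
  ]
}}

```text
clock: 12.75
position: [0.4488, 0.109, 0.0463]
tool_rot: [-3.142, -0.0, 0.0]
force: [1.1, -0.9, 8.3]
grip_width: 0.0002
finger_force: 4.2
```

Another 1 mm to make sure it is fully down, then retract clear and sideways so the camera can see.

Request:
{"op": "send_rows", "data": {
  "increments": [
    [[0,0,1],[0,0,0],-1],
    [[0,0,1],[0,0,0],-1],
    [[0,0,-5],[0,0,0],-1],
    [[0,0,-15],[0,0,0],-1],
    [[0,0,-50],[0,0,0],-1],
    [[0,0,-95],[0,0,0],-1],
    [[0,0,-140],[0,0,0],-1],
    [[0,0,-170],[0,0,0],-1],
    [[0,0,-170],[0,0,0],-1]
  ]
}}

```text
clock: 13.65
position: [0.45, 0.1093, 0.2203]
tool_rot: [-3.14, -0.005, -0.0]
force: [-0.0, -0.5, -0.8]
grip_width: 0.0001
finger_force: 0.0
```

Request:
{"op": "send_rows", "data": {
  "increments": [
    [[0,40,0],[0,0,0],-1],
    [[0,80,0],[0,0,0],-1],
    [[0,120,0],[0,0,0],-1],
    [[0,160,0],[0,0,0],-1],
    [[0,160,0],[0,0,0],-1],
    [[0,160,0],[0,0,0],-1]
  ]
}}

```text
clock: 14.25
position: [0.4482, -0.0517, 0.2161]
tool_rot: [-3.141, 0.001, -0.002]
force: [-1.0, 0.6, 0.2]
grip_width: 0.0001
finger_force: 0.0
```

Run:
```python
from h import *
S=grab_frame("scene");s=observe();print(s["clock"],s["position"],s["force"])
S0=cv2.imread("pics/scene0.png")
r=lambda i:cv2.resize(i[150:300,330:530],(400,300),interpolation=0)
z=lambda i:cv2.resize(i[180:236,370:444],(400,300),interpolation=0)
cv2.imwrite("pics/chk3.png",cv2.vconcat([cv2.hconcat([r(S0),r(S)]),cv2.hconcat([z(S0),z(S)])]))
```

```text
14.3 [ 0.44842499 -0.05077251  0.21609302] [ 0.54359688 -0.37639791  0.13284452]
```

View pics/chk3.png

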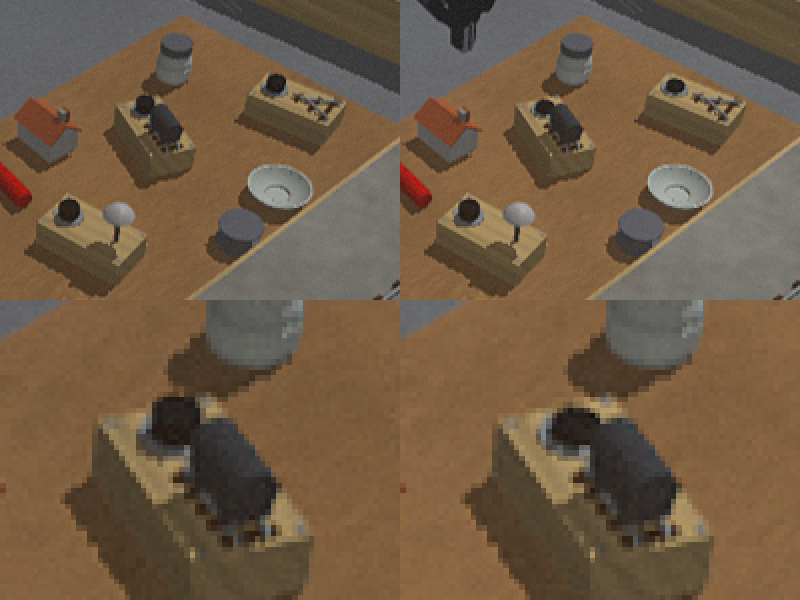

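The train key is down (crop 575,425), the points key is still down, the lamp key is still up (468,208) and nothing else has moved. I'm handing in.

```bash
python3 -c "from workcell import *; print(job_done())"
```

```text
the job is handed in; nothing more can be done
None
```

I pressed the points, signal and train keys fully down in that order, with readings of about 8–10 N, and handed the job in at about 14 s. Pictures show all three keys down, the lamp key up and nothing in view moved.

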